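Mesh the frother beater with its drive and hold it home

ROBOT

A 6-joint arm with a two-finger parallel gripper is mounted at the origin on the work surface. World frame = base frame: x ahead of the robot, y to its left, z up, the work surface at z = 0. Lengths are in m, angles in rad, forces in N, time in s.
With the tool pointing down it reaches from about 0.35 to 0.85 m from the base axis. Payload 8.1 kg.
Tool frame: the origin (TCP) lies at the very end of the fingers, on their centre line; the grasp point (between the pads) lies 19 mm behind it (pinch_z is the distance from the TCP to the grasp point, in m); z points along the fingers, y is the direction in which the jaws open and shut (so a half turn about z gives the same grasp; the last joint's range is limited). The gripper opens to 93 mm and grips with 3 to 60 N. Pads are 15 mm wide; open, the fingers measure 128 mm over their backs; the gripper's body (75 mm by 188 mm) begins 65 mm behind the grasp point.
Start: joints at [1.203, 0.13, 1.488, -0, 1.523, -0.085], TCP at [0.167, 0.576, 0.219] pointing down, gripper open.
Joint ranges: [-2.96, 2.96], [-0.89, 2.26], [0.02, 2.5], [-1.34, 4.48], [0, 2.73], [-2.66, 2.66]. Speed limits (rad/s): [2.39, 2.39, 2.79, 3.14, 3.14, 3.14].

INTERFACE

Orientations are given as a rotation vector (axis times angle).
In Python, from plant import * gives the robot as it stands.
- The arm moves only by the tool move_arm, never from a script. Its argument "series" is a list of rows, each a list of 7 numbers: the shift along the tool's x, y, z each as a share of 10 cm, from -1 to 1, then the turn, a rotation vector about the tool's x, y, z each as a share of 180 degrees, from -1 to 1, then the opening, from -1 (shut) to 1 (fully open). In form: [[dx, dy, dz, rx, ry, rz, jaw], ...]. A call has 1 to 8 rows; each row is the pose to reach, as a shift and turn from the pose commanded when the call began, along the tool's axes at that moment, turning the shorter way round; what a row does not reach only later rows make up. A row lasts 1/10 s, in which the tool goes at most 50 mm and 8.59 degrees, less where a joint would pass 70% of its speed; a pose out of reach is approached as far as the arm can. A call with a number of a shift or a turn outside -1 to 1 is refused whole. A call with a gripper value outside its range is refused whole. The fingers move at their own pace and stop on an object; "squeeze" is the grip in N (left out, the last holds). Time passes only in rows, so rows that repeat a pose let the fingers close. It gives the time, the measured TCP pose, the force and the opening at its end, in the units of the state.
- read_state(): the state, without advancing time (a new reading comes with each control period).
- read_camera(name): name is "scene" or "top" or "wrist"; returns a dict with "frame" (384x512x3 uint8, red, green, blue), "K" (3x3 intrinsics, pixels), "k1" (the pictures are not rectified: a ray, as slopes to the right and down, at radius r is drawn at 1 + k1 r^2 times it, then the intrinsics apply), "rvec" (rotation vector, rad) and "tvec" (3), from world to camera coordinates, as OpenCV has them. Camera axes: x right, y down, z forward; pixel columns grow to the right and rows downward; lengths in m; the calibration is good to about 2 mm. A picture is of the moment at which its call begins. There is no depth.
- close_job(): hands the job in, once; it reports no verdict.
The state is a dict: "t": time; "q": joint angles; "dq": joint speeds; "joint_torque": joint torques, N m; "tool_pos": TCP position; "orientation": TCP orientation; "force": force on the tool from outside, world axes, zero at the start; "wrist_torque": the same for the moment, N m; "opening": finger opening in m.
Only numpy, scipy, OpenCV 4.12 (cv2) and the standard library are available. Lean on these libraries where they do the work, as an engineer would, in place of code of your own. Each camera call takes 0.05 s, during which the arm holds its last target.

TASK

Take the beater with the four wire loops out of the draining stand, turn it until its four splines mesh with the cross-shaped socket on the milk frother's drive base, and push it fully home against the spring plunger, until its flange sits on the socket's rim. The spring lifts it again if you let go, so finish while still gripping it and keeping it pressed fully down. Leave the other mixing tool and everything else on the counter where it stands.

Things in the scene. Friction and masses are not known exactly. Their poses are not given: they have to be found in the camera images.
- beater: Steel beater, 104 mm tall, about 0.16 kg, loose, upright in one of the stand's wells. Origin: centre of the stem's lower end; z up the stem. Splined stem 0 to 26 mm: crossed bars along x and y, each 28 mm long, 8 mm thick, the lowest 4 mm a 45 degree wedge; flange 44 mm across, underside at 26 mm, 4 mm thick; four open wire loops 44 mm across, 32 to 69 mm up.
- beater_grip (a point): Middle of the beater's black grip bar, 90 mm above the beater's origin, axes as the beater's. The bar is 36 mm long along x, 14 mm thick along y and 28 mm tall (76 to 104 mm above the origin): pinch it across y, from above.
- base: Frother drive base fixed to the counter: white housing 150 x 130 mm, 45 mm high, with an aluminium drive hub 44 mm square rising from its middle to 75 mm. Origin: centre of the underside.
- hub_mouth (a point): Centre of the drive hub's socket mouth, at the rim, 75 mm above the counter; z up, x and y along the two crossed slots (each 34 mm long, 10 mm wide, 30 mm deep). It takes the beater at every quarter turn. The hub is stiff: it turns about z only under 0.3 N m and stays at any angle, so turn the beater to suit it.
- plunger (a joint): Travel (m) of the black spring plunger in the socket: 0 with its top 12 mm below the rim, growing as it is pressed down; 0.014 with the beater's flange on the rim. The spring pushes back with 4 N at 0 and about 9.6 N at 0.014, and lifts the beater when let go.
- stand: Draining stand fixed to the counter: grey block 90 x 200 mm, 30 mm high, with two round through-holes 35 mm in diameter, 55 mm either side of the middle along its y. Each tool's flange rests on its top, with the stem's end 4 mm above the counter. Origin: centre of the underside. The stand and the drive base may change sides.
- spare: The other mixing tool, to be left in the stand's other well: same height, flange and grip bar as the beater, but with two flat round discs 42 mm across in place of wire loops, and a plain round stem 26 mm in diameter that cannot mesh. Loose. Origin: centre of the stem's lower end.
- tamper: Steel tamper, 54 mm wide, 82 mm tall, loose bystander between the base and the stand. Origin: centre of its underside.
- jug: Steel milk jug with handle, 86 mm wide, 100 mm tall, loose bystander. Origin: centre of its underside.
- cup: Takeaway cup, 84 mm wide at the rim, 110 mm tall, loose bystander. Origin: centre of its underside.
- lids: Stack of black cup lids, 90 mm wide, 42 mm tall, loose bystander. Origin: centre of its underside.
- spoon: Steel spoon, 150 mm long, lying loose at the far side. Origin: under its middle.
Not all that is in view belongs to the job. What is shaped like the beater but red is not meant. What is shaped like the base but green is not meant.

How it is judged:
On the way, in this order (a step that is already met when the one before it is completed fails the run):
1. the beater is drawn clear of the stand (z of beater in the frame of stand above 0.034 m), for 0.1 s.
2. its splines are meshed with the socket (z of beater in the frame of hub_mouth below -0.009 m and horizontal distance between beater and hub_mouth below 0.005 m and angle between beater's own z axis and vertical below 0.1 rad and (angle between the x axis of beater and the x axis of hub_mouth, either way round below 0.15 rad or angle between the x axis of beater and the y axis of hub_mouth, either way round below 0.15 rad)), for 0.1 s.
At the end, for the whole second after the job is handed in: Splines in the socket (within 5 mm, upright within 0.1 rad, lined up within 0.15 rad), flange within 2.5 mm of the rim, plunger pressed over 11.5 mm, at rest; the fingers hold it (over 3 N), it presses on the base with over 3 N; all else within 30 mm of its start (z of beater in the frame of hub_mouth below -0.0235 m and horizontal distance between beater and hub_mouth below 0.005 m and angle between beater's own z axis and vertical below 0.1 rad and (angle between the x axis of beater and the x axis of hub_mouth, either way round below 0.15 rad or angle between the x axis of beater and the y axis of hub_mouth, either way round below 0.15 rad) and value of joint plunger above 0.0115 m and contact force between the fingers and beater above 3 N and contact force between beater and base above 3 N and linear speed of beater below 0.02 m/s and distance of each of spare, tamper, jug, cup, lids, spoon from where it was at the start of the episode below 0.03 m); the arm keeps its last pose, push and grip.
It fails at once if the other tool or a bystander is shifted by more than 40 mm (distance of any of spare, tamper, jug, cup, lids, spoon from where it was at the start of the episode above 0.04 m).
It fails at once if a bystander is knocked over (angle between any of spare, tamper, jug, cup, lids's own z axis and vertical above 0.6 rad).
It also fails if it takes over 35 s, if anything falls off the work surface, if the arm or the gripper's body presses on something with over 40 N, if the wrist force passes 120 N, or if a joint passes its speed limit or range.

## Working session

There is one attempt and no reset: what is moved stays moved. The work goes in short steps, Python scripts to look and compute and a tool call to move; the robot and the scene stay as the last step left them, time stands still between calls to the robot, and variables do not carry over. Pictures are saved under pics/ and viewed, and the job is handed in when it is done.

Besides the shell and the picture viewer there is one more tool, called after "Emit:" as name(argument=value, ...), one argument or row to a line, values as JSON. move_arm: Moves the arm, as the interface text tells. Shift numbers are shares of 10 cm and turn numbers shares of 180 degrees, none past 1 either way. Its arguments: {"type":"object","properties":{"series":{"type":"array","items":{"type":"array","items":{"type":"number"}}},"squeeze":{"type":"number"}},"required":["series"]}

```bash
mkdir -p pics; ls; python3 - <<'E'
from plant import *
import cv2
print(read_state())
for n in ["scene","top","wrist"]:
    d=read_camera(n); cv2.imwrite(f"pics/{n}0.png",d["frame"][:,:,::-1]); print(n,d["K"],d["k1"],d["rvec"],d["tvec"])
E
```

```text
pics
{'t': 0.0, 'q': array([ 1.20264570e+00,  1.31176138e-01,  1.48923907e+00,  1.57370323e-05,
        1.52301429e+00, -8.54115285e-02]), 'dq': array([-0.00020734,  0.00108312,  0.00036305,  0.00106527, -0.00066155,
        0.00126594]), 'joint_torque': array([-1.10696772e-03, -5.59875441e+01, -4.91728914e+01,  7.66137103e-02,
        3.68042488e-02, -1.51481304e-04]), 'tool_pos': array([0.16716932, 0.57565827, 0.21760059]), 'orientation': array([-4.42588343e-01, -3.10982654e+00,  2.80550096e-03]), 'force': array([-0.29425272, -0.31778396, -0.04891886]), 'wrist_torque': array([0.0430108 , 0.02536836, 0.00910774]), 'opening': 0.09305779658924267}
scene [[387.11901872   0.         253.57841365]
 [  0.         387.11901872 182.71590529]
 [  0.           0.           1.        ]] -0.10132189631158961 [ 1.60313922  2.18873609 -0.68547932] [ 0.16989972 -0.39804478  1.39577725]
top [[463.25176369   0.         256.53444113]
 [  0.         463.25176369 187.34654868]
 [  0.           0.           1.        ]] -0.176637787529742 [ 2.1606825  -2.10265689  0.19902094] [-0.0328258   0.58308785  1.44087093]
wrist [[298.13944919   0.         257.4702088 ]
 [  0.         298.13944919 188.11715607]
 [  0.           0.           1.        ]] -0.06003337354342802 [-2.34940078 -1.76495599 -0.21485737] [-0.60076576 -0.02704216  0.38860283]
```

View pics/scene0.png

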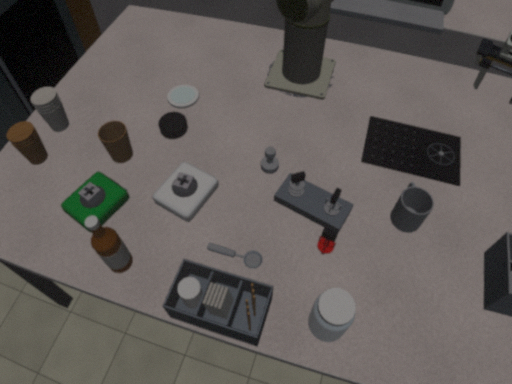

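View pics/top0.png

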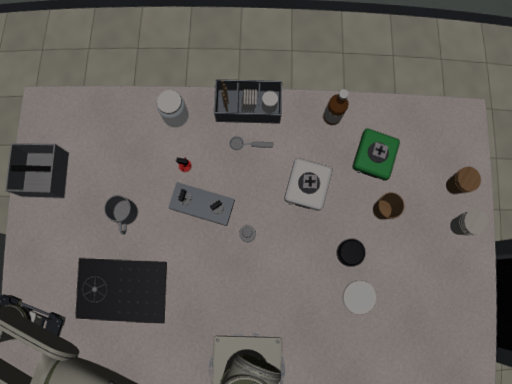

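View pics/wrist0.png

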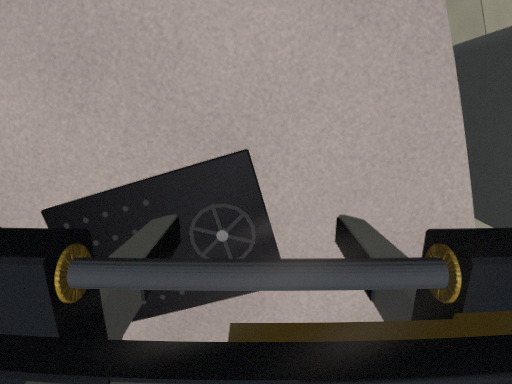

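The scene view shows the stand around (313,202) and the white base around (186,190). In the top view the stand is around (202,203) and the white hub around (310,182). The green base and the red tool are decoys. Next I'll zoom in.

```bash
python3 - <<'E'
import cv2,numpy as np
a=cv2.imread("pics/scene0.png");b=cv2.imread("pics/top0.png")
A=cv2.resize(a[160:250,260:370],None,fx=6,fy=6,interpolation=2)[:,:660]
cv2.imwrite("pics/z1.png",np.clip(A*1.6,0,255).astype('uint8'))
B=cv2.resize(b[145:245,160:340],None,fx=4.4,fy=4.4,interpolation=2)
cv2.imwrite("pics/z2.png",np.clip(B*1.6,0,255).astype('uint8'))
E
```

```text
(no output)
```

View pics/z1.png

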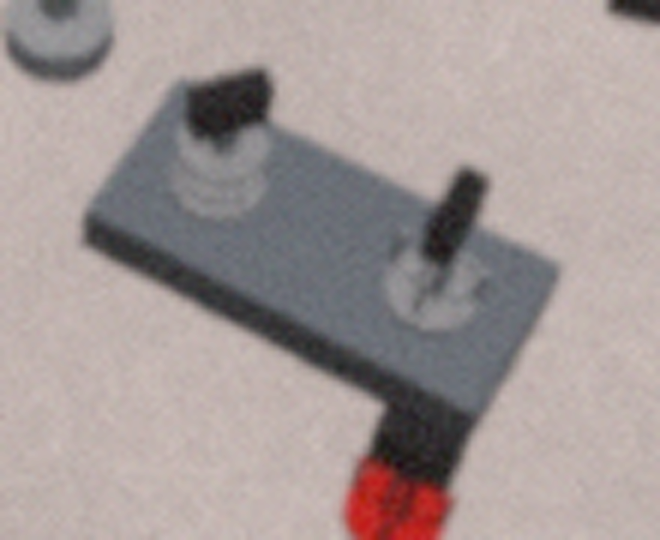

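View pics/z2.png

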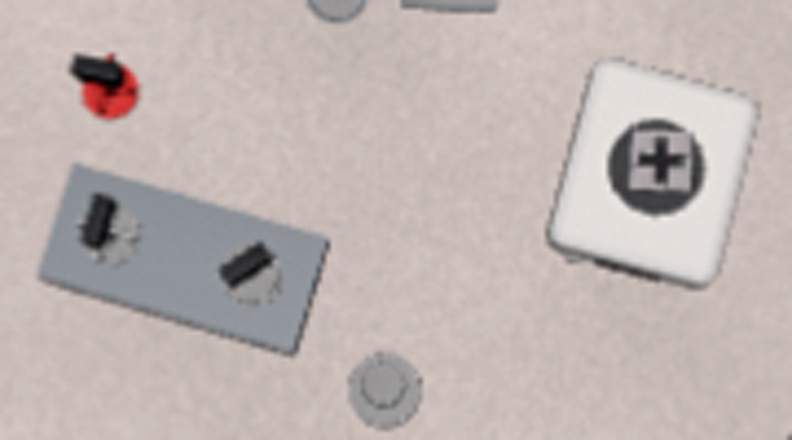

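The beater is the tool with wire loops: scene right (about (332,200)), top view left (about (182,196)), near the red decoy. The spare with discs is in the other well. Next I'll measure them coarsely.

```bash
cat > h.py <<'E'
import numpy as np,cv2
def ray(d,uv):
    uv=np.atleast_2d(np.array(uv,float)); K=d["K"]
    p=cv2.undistortPoints(uv.reshape(-1,1,2),K,np.array([d["k1"],0,0,0.])).reshape(-1,2)
    # pixel->slopes iterative
    R,_=cv2.Rodrigues(np.array(d["rvec"],float)); t=np.array(d["tvec"],float)
    D=np.c_[p,np.ones(len(p))]@R; C=-R.T@t
    return C,D
def plane(d,uv,z):
    C,D=ray(d,uv); s=(z-C[2])/D[:,2]; return C+s[:,None]*D
def two(d1,p1,d2,p2):
    C1,D1=ray(d1,p1);C2,D2=ray(d2,p2);a=D1[0];b=D2[0]
    s=np.linalg.lstsq(np.c_[a,-b],C2-C1,rcond=None)[0]
    P,Q=C1+s[0]*a,C2+s[1]*b; return (P+Q)/2,np.linalg.norm(P-Q)
def proj(d,P):
    return cv2.projectPoints(np.atleast_2d(np.array(P,float)),np.array(d["rvec"],float),np.array(d["tvec"],float),d["K"],np.array([d["k1"],0,0,0.]))[0].reshape(-1,2)
E
python3 - <<'E'
from plant import *
from h import *
def blob(img,box,thr):
    x0,y0,x1,y1=box
    m=(img[y0:y1,x0:x1].max(2)<thr).astype('uint8')
    n,l,s,c=cv2.connectedComponentsWithStats(m)
    out=[]
    for i in range(1,n):
        if s[i,4]>8:
            ys,xs=np.where(l==i); r=cv2.minAreaRect(np.c_[xs+x0,ys+y0].astype(np.float32))
            out.append((s[i,4],c[i]+[x0,y0],r))
    return out
T=read_camera("top");S=read_camera("scene")
cand={}
for nm,d,boxes in [("top",T,{"beater":(172,185,195,206),"spare":(206,197,226,215)}),("scene",S,{"beater":(326,185,345,205),"spare":(288,168,308,184)})]:
    for k,b in boxes.items():
        for o in blob(d["frame"],b,60):
            print(nm,k,o); cand[(nm,k)]=o[1]
for k in("beater","spare"):print(k,two(T,cand[("top",k)],S,cand[("scene",k)]))
# hub
m=blob(T["frame"],(300,172,320,192),60);print(m)
print("stand corners",plane(T,[(160+72/4.4,145+163/4.4),(160+329/4.4,145+240/4.4),(160+295/4.4,145+353/4.4),(160+40/4.4,145+278/4.4)],.03))
print("cross",plane(T,[(160+660/4.4,145+160/4.4)],.075))
hc=[(631,130),(688,131),(692,188),(631,189)]
P=plane(T,[(160+u/4.4,145+v/4.4) for u,v in hc],.075);print("hub corners",P,P.mean(0))
print(read_state()["t"])
E
```

```text
top beater (np.int32(70), array([182.24285714, 195.01428571]), ((182.3499755859375, 195.04998779296875), (6.363961219787598, 12.162237167358398), 8.13010311126709))
top spare (np.int32(67), array([215.50746269, 204.74626866]), ((215.45999145507812, 204.780029296875), (5.800000190734863, 11.400001525878906), 53.13010025024414))
scene beater (np.int32(98), array([334.90816327, 196.48979592]), ((335.0735168457031, 196.0441131591797), (7.0314412117004395, 16.120866775512695), 30.963754653930664))
scene spare (np.int32(128), array([297.59375, 177.40625]), ((297.5, 177.5), (11.0, 13.0), 90.0))
beater (array([0.54614254, 0.21637565, 0.08843658]), np.float64(0.0006157371919326489))
spare (array([0.5180505 , 0.11009271, 0.09056759]), np.float64(0.0006254387343899395))
[(np.int32(10), array([309.3, 173.2]), ((309.05999755859375, 173.07998657226562), (8.061017990112305, 0.9899495840072632), 8.130102157592773)), (np.int32(111), array([307.25225225, 185.52252252]), ((309.0, 182.5), (17.0, 18.0), 90.0)), (np.int32(48), array([309.6875, 181.    ]), ((309.5, 181.00001525878906), (7.77817440032959, 7.77817440032959), 45.0))]
stand corners [[0.59804891 0.24707344 0.03      ]
 [0.54542024 0.05270637 0.03      ]
 [0.46087624 0.0748261  0.03      ]
 [0.51072679 0.26614922 0.03      ]]
cross [[ 0.60386284 -0.18690694  0.075     ]]
hub corners [[ 0.62547013 -0.16560217  0.075     ]
 [ 0.62596211 -0.20730387  0.075     ]
 [ 0.58387818 -0.21033616  0.075     ]
 [ 0.58189445 -0.1659443   0.075     ]] [ 0.60430122 -0.18729663  0.075     ]
0.25
```

```bash
cat >> h.py <<'E'
from scipy.spatial.transform import Rotation as Ro
def delta(st,pos,yaw_y=None,jaw=None):
    """yaw_y: world angle (deg) of tool y axis wanted, tool down"""
    R=Ro.from_rotvec(st["orientation"]).as_matrix()
    s=R.T@(np.array(pos)-st["tool_pos"])
    rv=np.zeros(3)
    if yaw_y is not None:
        a=np.radians(yaw_y); y=np.array([np.cos(a),np.sin(a),0]);z=np.array([0,0,-1.]);x=np.cross(y,z)
        best=None
        for sg in(1,-1):
            G=np.c_[sg*x,sg*y,z]; v=Ro.from_matrix(R.T@G).as_rotvec()
            if best is None or np.linalg.norm(v)<np.linalg.norm(best):best=v
        rv=best
    return np.round(s/.1,3),np.round(rv/np.pi,4)
E
python3 - <<'E'
from plant import *
from h import *
s=read_state();R=Ro.from_rotvec(s["orientation"]).as_matrix();print(R.round(3))
d=read_camera("wrist");Rc,_=cv2.Rodrigues(d["rvec"]);C=-Rc.T@d["tvec"];print("cam in tool",R.T@(C-s["tool_pos"]),(R.T@Rc.T).round(3))
print(delta(s,[.546,.216,.22],80))
E
```

```text
[[-0.96   0.279 -0.   ]
 [ 0.279  0.96  -0.001]
 [ 0.    -0.001 -1.   ]]
cam in tool [ 0.06774351  0.00136334 -0.16531691] [[ 0.    -0.97  -0.241]
 [ 1.     0.     0.001]
 [-0.001 -0.241  0.97 ]]
(array([-4.641, -2.4  , -0.017]), array([-0.0003, -0.    , -0.0345]))
```

Emit:
move_arm(
  series=[
    [-0.47, -0.24, 0, 0, 0, 0, 1],
    [-0.93, -0.48, 0, 0, 0, 0, 1],
    [-0.93, -0.48, 0, 0, 0, 0, 1],
  ],
)

```text
t: 0.6
tool_pos: [0.2466, 0.5012, 0.2186]
orientation: [0.448, 3.108, -0.002]
force: [-0.6, -0.2, 0.2]
opening: 0.0933
```

Emit:
move_arm(
  series=[
    [-0.47, -0.24, 0, 0, 0, 0, 1],
    [-0.93, -0.48, 0, 0, 0, 0, 1],
    [-0.93, -0.48, 0, 0, 0, 0, 1],
  ],
)

```text
t: 0.9
tool_pos: [0.3224, 0.4291, 0.2187]
orientation: [0.449, 3.108, -0.001]
force: [0.4, 0.9, 0.6]
opening: 0.0929
```

Emit:
move_arm(
  series=[
    [-0.47, -0.24, 0, 0, 0, 0, 1],
    [-0.93, -0.48, 0, 0, 0, 0, 1],
    [-0.93, -0.48, 0, 0, 0, 0, 1],
  ],
)

```text
t: 1.2
tool_pos: [0.398, 0.3573, 0.2187]
orientation: [0.449, 3.108, -0.001]
force: [0.1, 0.2, -0.7]
opening: 0.0931
```

Emit:
move_arm(
  series=[
    [-0.47, -0.24, 0, 0, 0, 0, 1],
    [-0.93, -0.48, 0, 0, 0, 0, 1],
    [-0.93, -0.48, 0, 0, 0, 0, 1],
  ],
)

```text
t: 1.5
tool_pos: [0.4736, 0.2856, 0.2185]
orientation: [0.449, 3.108, -0.001]
force: [-0.3, -0.2, 0.6]
opening: 0.0927
```

Emit:
move_arm(
  series=[
    [-0.47, -0.24, 0, 0, 0, 0, 1],
    [-0.93, -0.48, 0, 0, 0, -0.03, 1],
    [-0.93, -0.48, 0, 0, 0, -0.0345, 1],
    [-0.93, -0.48, 0, 0, 0, -0.0345, 1],
  ],
)

```text
t: 1.9
tool_pos: [0.547, 0.2164, 0.2183]
orientation: [-0.277, -3.128, -0.001]
force: [0.6, 0.2, -0.7]
opening: 0.0931
```

```bash
python3 - <<'E'
from plant import *
from h import *
import pickle
d=read_camera("wrist");s=read_state();pickle.dump((d,s),open("w1.pkl","wb"))
im=d["frame"][:,:,::-1]
cv2.imwrite("pics/w1.png",np.clip(cv2.resize(im,(800,600))*1.6,0,255).astype('uint8'))
E
```

```text
(no output)
```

View pics/w1.png

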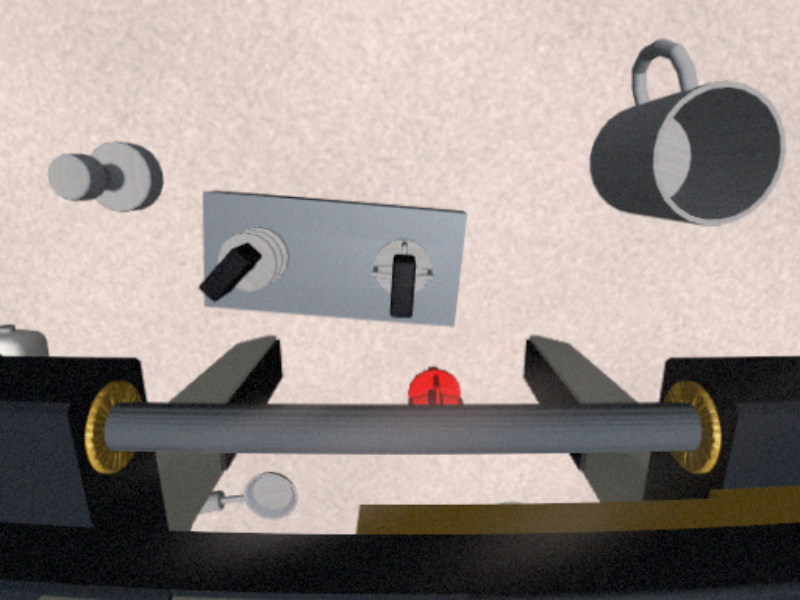

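The wrist view shows the beater's bar at about (402,286) in the 800x600 picture, nearly in line with the tool. The red decoy is behind it at (435,388), and the spare bar is at (230,270).

```bash
python3 - <<'E'
import pickle
from h import *
d,s=pickle.load(open("w1.pkl","rb"))
im=d["frame"]
x0,y0,x1,y1=235,155,285,215
g=im[y0:y1,x0:x1].max(2)
m=(g<50).astype('uint8')
n,l,st,c=cv2.connectedComponentsWithStats(m);i=1+np.argmax(st[1:,4]);ys,xs=np.where(l==i);print(st[i],c[i])
r=cv2.minAreaRect(np.c_[xs+x0,ys+y0].astype(np.float32));print(r)
for y in range(ys.min(),ys.max()+1):
    q=xs[ys==y];print(y+y0,q.min()+x0,q.max()+x0,g[y,q.min():q.max()+1].mean().round(0))
from numpy import array
cv2.imwrite("pics/w1z.png",np.clip(cv2.resize(im[y0:y1,x0:x1,::-1],None,fx=10,fy=10,interpolation=2)*3.,0,255).astype('uint8'))
E
```

```text
[ 15   8  16  40 569] [22.39367311 27.55360281]
((257.4672546386719, 182.55690002441406), (14.504340171813965, 39.578643798828125), 3.3664608001708984)
163 253 262 24.0
164 252 264 8.0
165 252 264 8.0
166 252 265 12.0
167 252 265 13.0
168 252 265 24.0
169 251 265 31.0
170 251 265 31.0
171 251 265 33.0
172 251 265 32.0
173 251 265 31.0
174 251 265 31.0
175 251 265 30.0
176 251 265 29.0
177 251 265 30.0
178 251 265 32.0
179 251 264 31.0
180 251 264 29.0
181 251 264 29.0
182 251 264 32.0
183 251 264 29.0
184 251 264 28.0
185 251 264 29.0
186 250 264 29.0
187 250 264 29.0
188 250 264 29.0
189 250 264 29.0
190 250 264 29.0
191 250 264 29.0
192 250 264 28.0
193 250 263 25.0
194 250 263 25.0
195 250 263 27.0
196 250 263 27.0
197 250 263 26.0
198 250 263 27.0
199 250 263 25.0
200 250 263 24.0
201 250 263 25.0
202 251 262 32.0
```

View pics/w1z.png

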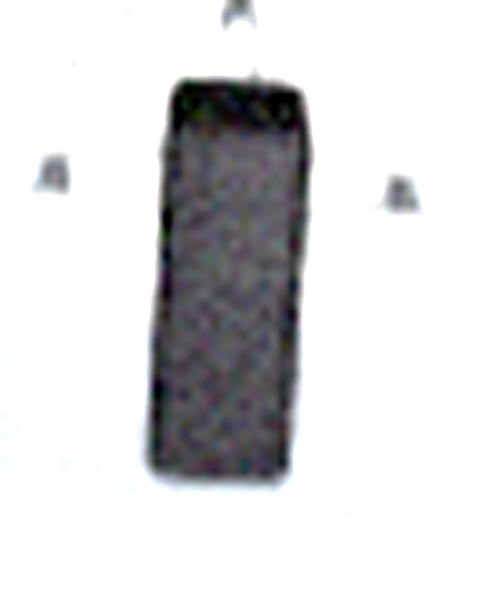

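The bar's top face spans rows 168–202, between columns about 251 and 265.5 at the top and 250 and 263.7 at the bottom.

```bash
python3 - <<'E'
import pickle
from h import *
d,s=pickle.load(open("w1.pkl","rb"))
P=plane(d,[(251,168),(265.5,168),(263.5,202.3),(249.7,202.3)],.108)
print(P); c=P.mean(0);a=(P[2]+P[3]-P[0]-P[1])[:2]/2;print("c",c,"len",np.linalg.norm(a),"ang",np.degrees(np.arctan2(a[1],a[0])),"wid",np.linalg.norm(P[0]-P[1]),np.linalg.norm(P[2]-P[3]))
ang=np.degrees(np.arctan2(a[1],a[0]))
print(s["tool_pos"],delta(s,[c[0],c[1],.076],ang+90))
E
```

```text
[[0.52794269 0.21537282 0.108     ]
 [0.5303226  0.22875048 0.108     ]
 [0.56301176 0.22120125 0.108     ]
 [0.56068012 0.20810457 0.108     ]]
c [0.54548929 0.21835728 0.108     ] len 0.03354175514478693 ang -12.76079282529526 wid 0.01358770525082103 0.013302623570619551
[0.54630049 0.21718314 0.21830255] (array([0.008, 0.009, 1.423]), array([ 0.0002, -0.0004,  0.015 ]))
```

Emit:
move_arm(
  series=[
    [0, 0, 0.3, 0, 0, 0.015, 0],
    [0.01, 0.01, 0.7, 0, 0, 0.015, 0],
    [0.01, 0.01, 0.9, 0, 0, 0.015, 0],
    [0.01, 0.01, 0.9, 0, 0, 0.015, 0],
  ],
  squeeze=30,
)

```text
t: 2.35
tool_pos: [0.542, 0.2185, 0.1246]
orientation: [-0.344, -3.116, 0.004]
force: [-0.1, 0.2, -1.4]
opening: 0.0658
```

```bash
python3 - <<'E'
from plant import *
from h import *
d=read_camera("wrist");s=read_state()
im=d["frame"][:,:,::-1]
cv2.imwrite("pics/w2.png",np.clip(cv2.resize(im,(800,600))*1.6,0,255).astype('uint8'))
print(s["tool_pos"],delta(s,[.5455,.2184,.076],77.2))
E
```

```text
[0.54374343 0.21859563 0.12725943] (array([-0.019,  0.003,  0.513]), array([-0.0004, -0.0011,  0.001 ]))
```

View pics/w2.png

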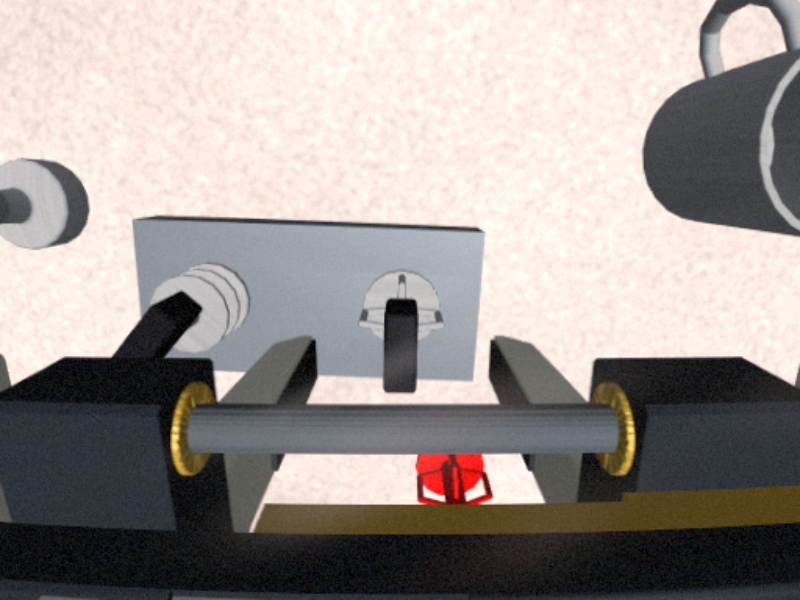

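The bar at (400,345) is centred between the fingers, with the spare and the decoy clear of them. Descending and gripping.

Emit:
move_arm(
  series=[
    [-0.01, 0, 0.25, 0, 0, 0, 0],
    [-0.01, 0, 0.52, 0, 0, 0, 0],
    [-0.01, 0, 0.52, 0, 0, 0, 0],
    [-0.01, 0, 0.52, 0, 0, 0, -1],
    [-0.01, 0, 0.52, 0, 0, 0, -1],
    [-0.01, 0, 0.52, 0, 0, 0, -1],
    [-0.01, 0, 0.52, 0, 0, 0, -1],
    [-0.01, 0, 0.52, 0, 0, 0, -1],
  ],
  squeeze=40,
)

```text
t: 3.2
tool_pos: [0.5477, 0.2169, 0.0775]
orientation: [0.347, 3.121, 0.001]
force: [0.0, -0.4, 5.1]
opening: 0.0137
```

Emit:
move_arm(
  series=[
    [0, 0, 0, 0, 0, 0, -1],
    [0, 0, 0, 0, 0, 0, -1],
    [0, 0, 0, 0, 0, 0, -1],
  ],
)

```text
t: 3.5
tool_pos: [0.5477, 0.217, 0.0775]
orientation: [0.347, 3.121, 0.001]
force: [-0.6, -0.7, 6.6]
opening: 0.0135
```

```bash
python3 - <<'E'
from plant import *
from h import *
import pickle
d=read_camera("wrist");s=read_state();pickle.dump((d,s),open("w3.pkl","wb"))
im=d["frame"][:,:,::-1]
cv2.imwrite("pics/w3.png",np.clip(cv2.resize(im,(800,600))*2,0,255).astype('uint8'))
print(s["tool_pos"],s["opening"],s["force"],s["q"])
E
```

```text
[0.54771575 0.21693858 0.07749957] 0.013722766232735842 [-1.15810512 -1.13170228  5.68369572] [ 2.90172298e-01  2.09422140e-01  1.66488282e+00 -1.15519706e-04
  1.26607305e+00 -1.05891948e+00]
```

View pics/w3.png

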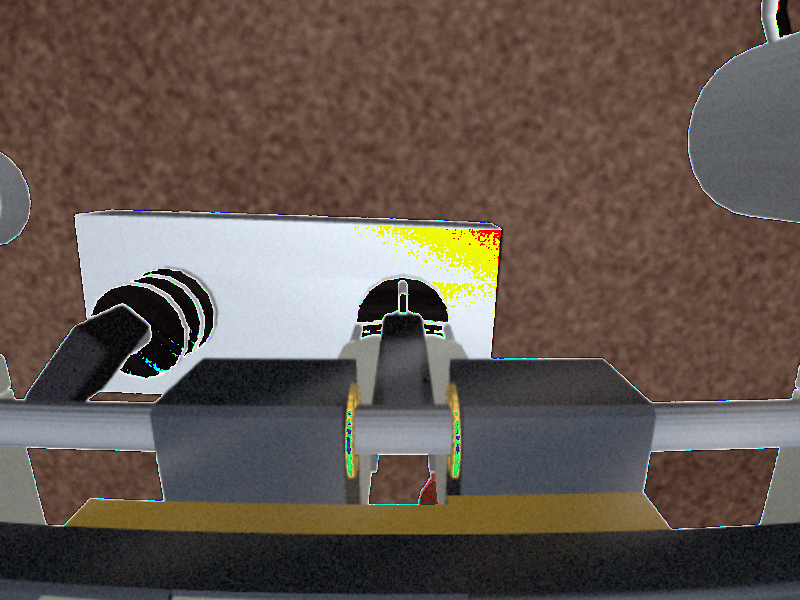

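The bar is gripped: opening 13.7 mm, and the view shows the pads on both sides of it. Lifting.

Emit:
move_arm(
  series=[
    [0, 0, -0.2, 0, 0, 0, -1],
    [0, 0, -0.5, 0, 0, 0, -1],
    [0, 0, -0.9, 0, 0, 0, -1],
    [0, 0, -1, 0, 0, 0, -1],
  ],
)

```text
t: 3.95
tool_pos: [0.5493, 0.2176, 0.1814]
orientation: [0.347, 3.117, 0.004]
force: [-0.1, 0.9, -0.5]
opening: 0.0137
```

Emit:
move_arm(
  series=[
    [0, 0, -0.4, 0, 0, 0, -1],
    [0, 0, -0.6, 0, 0, 0, -1],
    [0, 0, -0.6, 0, 0, 0, -1],
  ],
)

```text
t: 4.25
tool_pos: [0.5488, 0.2174, 0.2397]
orientation: [0.347, 3.117, 0.003]
force: [0.4, -0.1, -1.5]
opening: 0.0135
```

```bash
python3 - <<'E'
from plant import *
from h import *
d=read_camera("wrist");S=read_camera("scene");s=read_state()
cv2.imwrite("pics/w4.png",np.clip(cv2.resize(d["frame"][:,:,::-1],(800,600))*1.5,0,255).astype('uint8'))
cv2.imwrite("pics/s4.png",np.clip(cv2.resize(S["frame"][140:260,240:400,::-1],(800,600))*1.5,0,255).astype('uint8'))
print(s["tool_pos"],s["opening"],s["force"],delta(s,[.604,-.187,.235],87))
E
```

```text
[0.54684616 0.21680964 0.23518627] 0.014089279982763693 [ 0.40152868 -0.40763781 -2.42636895] (array([-1.445e+00, -3.814e+00,  2.000e-03]), array([-0.0001, -0.0003, -0.0539]))
```

View pics/w4.png

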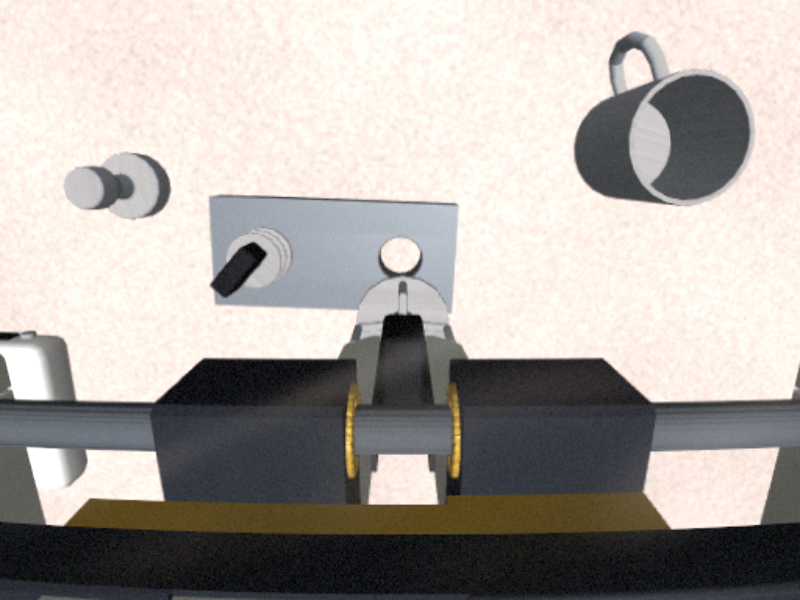

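View pics/s4.png

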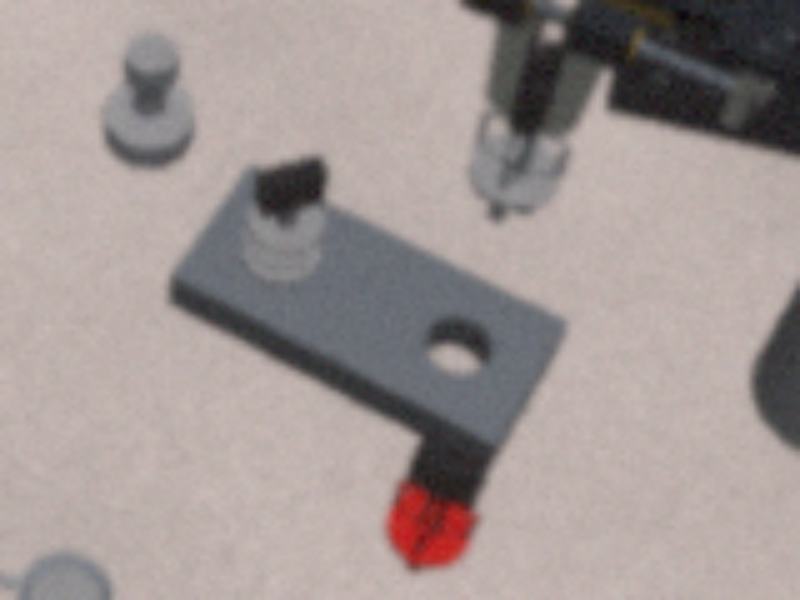

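The beater is out of the stand and the spare is untouched. Next I'll measure where the beater sits in the grip, using the flange arc near (403,280) in the wrist view.

```bash
python3 - <<'E'
from plant import *
from h import *
import pickle
d=read_camera("wrist");s=read_state();pickle.dump((d,s),open("w5.pkl","wb"))
x0,y0,x1,y1=215,165,300,235
cv2.imwrite("pics/w5.png",np.clip(cv2.resize(d["frame"][y0:y1,x0:x1,::-1],None,fx=9,fy=9,interpolation=2)*1.5,0,255).astype('uint8'))
for h,n in((.0475,"under"),(.0435,"top")):
  R=Ro.from_rotvec(s["orientation"]).as_matrix()
  for ox in(0,.0025):
    P=[s["tool_pos"]+R@np.array([ox+.022*np.cos(a),.022*np.sin(a),h]) for a in np.radians([-60,-30,0,30,60])]
    print(n,ox,((proj(d,P)-[x0,y0])*9).round(0).tolist())
E
```

```text
under 0 [[127.0, 241.0], [224.0, 146.0], [358.0, 111.0], [493.0, 146.0], [590.0, 241.0]]
under 0.0025 [[127.0, 212.0], [223.0, 116.0], [358.0, 80.0], [493.0, 116.0], [590.0, 212.0]]
top 0 [[123.0, 254.0], [221.0, 157.0], [358.0, 121.0], [495.0, 157.0], [594.0, 254.0]]
top 0.0025 [[122.0, 224.0], [220.0, 126.0], [358.0, 90.0], [495.0, 126.0], [594.0, 224.0]]
```

View pics/w5.png

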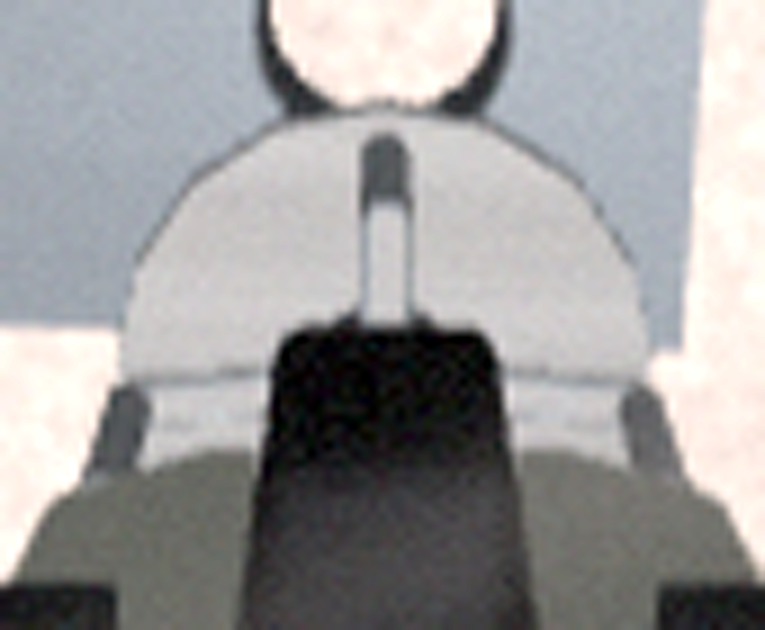

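Emit:
move_arm(
  series=[
    [-0.22, -0.36, 0, 0, 0, 0, -1],
    [-0.45, -0.73, 0, 0, 0, 0, -1],
    [-0.45, -0.73, 0, 0, 0, 0, -1],
  ],
)

```text
t: 4.7
tool_pos: [0.575, 0.1311, 0.2335]
orientation: [-0.353, -3.118, 0.005]
force: [-0.2, 0.3, -1.8]
opening: 0.0138
```

Emit:
move_arm(
  series=[
    [-0.22, -0.36, 0, 0, 0, 0, -1],
    [-0.45, -0.73, 0, 0, 0, 0, -1],
    [-0.45, -0.73, 0, 0, 0, 0, -1],
  ],
)

```text
t: 5.0
tool_pos: [0.6028, 0.0502, 0.2337]
orientation: [-0.354, -3.118, 0.004]
force: [-1.4, 0.8, -2.6]
opening: 0.014
```

Emit:
move_arm(
  series=[
    [-0.22, -0.36, 0, 0, 0, 0, -1],
    [-0.45, -0.73, 0, 0, 0, 0, -1],
    [-0.45, -0.73, 0, 0, 0, 0, -1],
  ],
)

```text
t: 5.3
tool_pos: [0.6305, -0.0305, 0.2339]
orientation: [-0.354, -3.119, 0.003]
force: [-0.1, 0.2, -2.1]
opening: 0.0136
```

Emit:
move_arm(
  series=[
    [-0.22, -0.36, 0, 0, 0, 0, -1],
    [-0.45, -0.73, 0, 0, 0, 0, -1],
    [-0.45, -0.73, 0, 0, 0, 0, -1],
  ],
)

```text
t: 5.6
tool_pos: [0.6583, -0.1112, 0.2337]
orientation: [-0.353, -3.118, 0.002]
force: [0.1, 0.1, -1.4]
opening: 0.0139
```

Emit:
move_arm(
  series=[
    [-0.22, -0.36, 0, 0, 0, 0, -1],
    [-0.45, -0.73, 0, 0, 0, 0, -1],
    [-0.45, -0.73, 0, 0, 0, -0.03, -1],
    [-0.45, -0.73, 0, 0, 0, -0.054, -1],
    [-0.45, -0.73, 0, 0, 0, -0.054, -1],
  ],
)

```text
t: 6.1
tool_pos: [0.6859, -0.1873, 0.2343]
orientation: [-0.08, -3.138, -0.002]
force: [0.7, 1.4, -1.5]
opening: 0.014
```

```bash
python3 - <<'E'
from plant import *
from h import *
import pickle
d=read_camera("wrist");s=read_state();pickle.dump((d,s),open("w6.pkl","wb"))
cv2.imwrite("pics/w6.png",np.clip(cv2.resize(d["frame"][:,:,::-1],(800,600))*1.5,0,255).astype('uint8'))
print(s["t"],s["tool_pos"],s["opening"],s["force"],delta(s,[.684,-.187,.175],90))
E
```

```text
6.15 [ 0.68596583 -0.18721015  0.23483105] 0.01373840940063319 [ 0.92136349  0.26256116 -1.16379711] (array([0.018, 0.   , 0.598]), array([ 0.0004, -0.0008, -0.0169]))
```

View pics/w6.png

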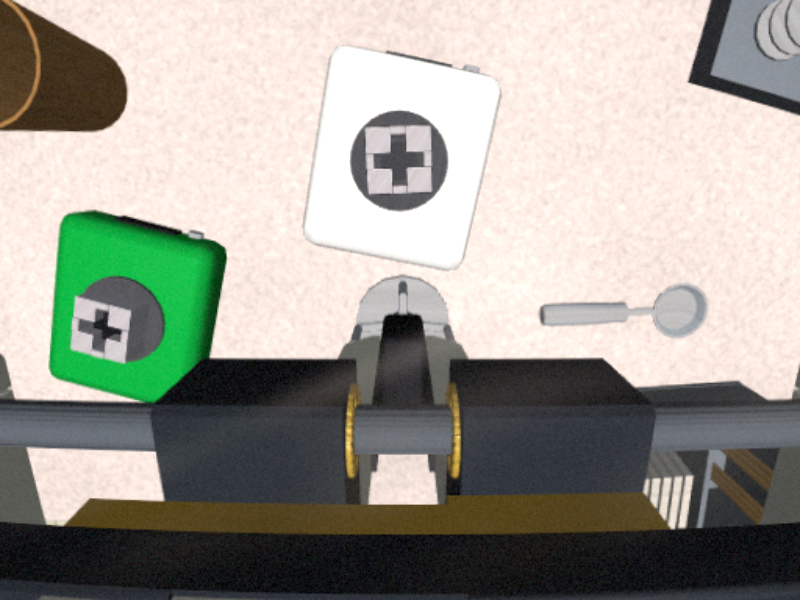

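The wrist view shows the white hub's cross at about (399,160) and the held flange at about (403,300). The green decoy is on the left. I'll go lower and closer for a measurement where biases mostly cancel.

Emit:
move_arm(
  series=[
    [0.1, 0, 0.3, 0, 0, 0, -1],
    [0.15, 0, 0.55, 0, 0, 0, -1],
    [0.15, 0, 0.55, 0, 0, 0, -1],
    [0.15, 0, 0.55, 0, 0, 0, -1],
  ],
)

```text
t: 6.55
tool_pos: [0.671, -0.1869, 0.1812]
orientation: [-0.083, -3.139, -0.001]
force: [0.5, -0.2, 0.2]
opening: 0.0138
```

```bash
python3 - <<'E'
from plant import *
from h import *
import pickle
d=read_camera("wrist");s=read_state();pickle.dump((d,s),open("w7.pkl","wb"))
cv2.imwrite("pics/w7.png",np.clip(cv2.resize(d["frame"][20:240,150:370,::-1],(600,600))*1.5,0,255).astype('uint8'))
print(s["t"],s["tool_pos"],s["opening"],s["force"],s["orientation"])
E
```

```text
6.6 [ 0.67202549 -0.18731288  0.18286711] 0.014044881378428187 [-0.0340394  -0.58636179 -1.64762919] [ 8.21523588e-02  3.13944886e+00 -2.71009024e-04]
```

View pics/w7.png

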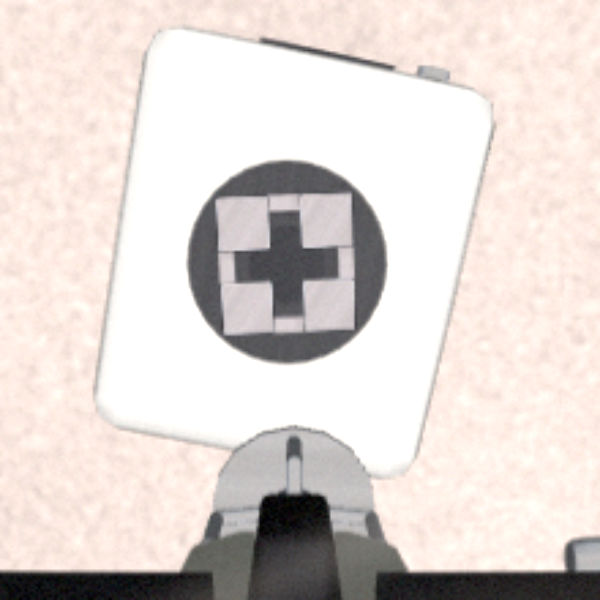

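The hub square, with the cross in it, has its centre near (287,264) in the crop. The flange arc's top is at about (293,428).

```bash
cat > hub.py <<'E'
from h import *
def hub(d,s,box,zr=.075):
    x0,y0,x1,y1=box
    g=d["frame"][y0:y1,x0:x1].astype(np.uint8); g=cv2.cvtColor(g,cv2.COLOR_RGB2GRAY)
    g=cv2.resize(g,None,fx=8,fy=8,interpolation=cv2.INTER_CUBIC)
    m=((g>85)).astype('uint8')
    n,l,st,c=cv2.connectedComponentsWithStats(m)
    cy,cx=np.array(g.shape)/2
    keep=[i for i in range(1,n) if st[i,4]>1500 and st[i,0]>0 and st[i,1]>0 and st[i,0]+st[i,2]<g.shape[1] and st[i,1]+st[i,3]<g.shape[0]]
    mm=np.isin(l,keep).astype('uint8')
    ys,xs=np.where(mm); pts=np.c_[(xs+.5)/8-.5+x0,(ys+.5)/8-.5+y0]
    W=plane(d,pts,zr)[:,:2]
    r=cv2.minAreaRect(W.astype(np.float32)*1000); 
    dbg=cv2.cvtColor(g,cv2.COLOR_GRAY2BGR); dbg[mm>0,2]=255
    return r,dbg
def flange(d,s):pass
E
python3 - <<'E'
from hub import *;import pickle
d,s=pickle.load(open("w7.pkl","rb"))
g=d["frame"]
print(cv2.cvtColor(g,cv2.COLOR_RGB2GRAY)[90,215:295].tolist())
r,dbg=hub(d,s,(223,83,289,150));print(r);cv2.imwrite("pics/d7.png",dbg)
E
```

```text
[187, 188, 187, 187, 186, 188, 187, 188, 188, 186, 187, 186, 178, 119, 69, 59, 56, 57, 57, 59, 59, 62, 63, 58, 63, 62, 60, 62, 57, 54, 61, 54, 59, 62, 58, 61, 58, 56, 59, 58, 59, 60, 57, 54, 55, 57, 59, 58, 56, 56, 53, 57, 54, 53, 52, 56, 57, 60, 65, 71, 74, 78, 83, 80, 56, 66, 97, 154, 188, 186, 187, 184, 187, 190, 187, 188, 187, 186, 188, 188]
((605.6336059570312, -184.1560516357422), (44.56734085083008, 44.745643615722656), 88.84954833984375)
```

View pics/d7.png

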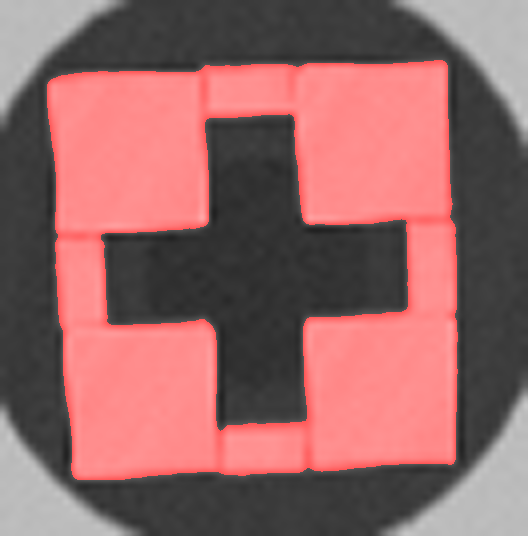

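```bash
python3 - <<'E'
from hub import *;import pickle
d,s=pickle.load(open("w7.pkl","rb"))
def w(p): 
    p=np.array(p,float);return plane(d,(p+.5)/8-.5+[223,83],.075)[:,:2]
C=w([(48,78),(446,62),(456,462),(73,479)]);print("corners",C.round(4).tolist(),C.mean(0))
def ang(a,b):
    q=w([a,b]);v=q[1]-q[0];return np.degrees(np.arctan2(v[1],v[0]))%90
for a,b in [((207,125),(219,420)),((295,120),(305,415)),((108,235),(405,222)),((105,323),(405,310)),((48,78),(446,62)),((73,479),(456,462)),((48,78),(73,479)),((446,62),(456,462))]:print(round(ang(a,b),2),end=' ')
sl=w([(107,279),(408,266),(250,117),(262,424)]);print("slot ends",sl.round(4).tolist(),sl[:2].mean(0),sl[2:].mean(0))
# flange apparent
R=Ro.from_rotvec(s["orientation"]).as_matrix();tz=s["tool_pos"][2]
best=[]
p=plane(d,[(257.75,176.6)],tz-.0475)[0]; 
near=R.T@(p-s["tool_pos"]);print("near edge tool",near,"center x",near[0]-.022)
l,r=plane(d,[(215+118/9,205.5),(215+650/9,205.5)],tz-.0435);print("diam",np.linalg.norm(l-r),"y",(R.T@((l+r)/2-s["tool_pos"])))
print("hub in tool",R.T@(np.r_[C.mean(0),.075]-s["tool_pos"]), "x-axis ang tool",np.degrees(np.arctan2(R[1,0],R[0,0])))
print(s["tool_pos"])
E
```

```text
corners [[0.5836, -0.2057], [0.5842, -0.1622], [0.6277, -0.1627], [0.6274, -0.2061]] [ 0.60572927 -0.18416195]
89.06 89.1 89.45 89.44 89.21 89.53 89.55 89.35 slot ends [[0.6055, -0.2007], [0.6058, -0.1672], [0.5889, -0.1839], [0.6224, -0.1844]] [ 0.60564412 -0.18397167] [ 0.60563911 -0.18412039]
near edge tool [0.02452783 0.00243159 0.04747335] center x 0.002527834594560876
diam 0.04299736878756759 y [0.00390624 0.00237402 0.04349549]
hub in tool [ 0.06648602 -0.00030506  0.10779587] x-axis ang tool 177.00208364859714
[ 0.67202549 -0.18731288  0.18286711]
```

Emit:
move_arm(
  series=[
    [0.3, -0.01, 0, 0, 0, -0.013, -1],
    [0.64, -0.027, 0, 0, 0, -0.013, -1],
    [0.64, -0.027, 0.15, 0, 0, -0.013, -1],
    [0.64, -0.027, 0.25, 0, 0, -0.013, -1],
    [0.64, -0.027, 0.25, 0, 0, -0.013, -1],
  ],
)

```text
t: 7.1
tool_pos: [0.6076, -0.1869, 0.1557]
orientation: [-0.018, -3.141, -0.001]
force: [0.0, -0.9, -2.1]
opening: 0.0137
```

```bash
python3 - <<'E'
from plant import *
from h import *
import pickle
d=read_camera("wrist");S=read_camera("scene");s=read_state();pickle.dump((d,S,s),open("w8.pkl","wb"))
cv2.imwrite("pics/w8.png",np.clip(cv2.resize(d["frame"][100:270,170:350,::-1],(720,680)[:2])[:600]*1.5,0,255).astype('uint8'))
cv2.imwrite("pics/s8.png",np.clip(cv2.resize(S["frame"][130:230,140:240,::-1],(600,600),interpolation=2)*1.5,0,255).astype('uint8'))
print(s["t"],s["tool_pos"],s["opening"],s["force"],s["orientation"])
E
```

```text
7.2 [ 0.6083001  -0.18716375  0.15690211] 0.013740418349742507 [-0.20541387  0.0735912  -1.98229944] [ 1.70597164e-02  3.14111856e+00 -5.49547255e-05]
```

View pics/w8.png

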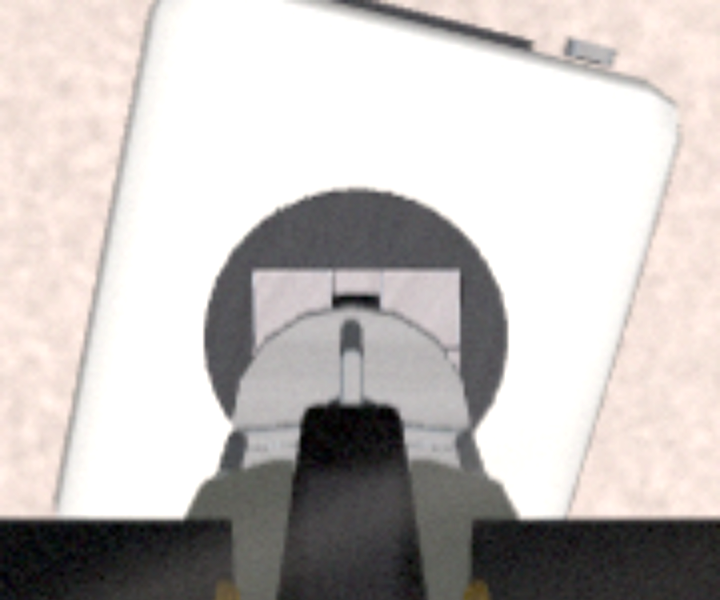

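View pics/s8.png

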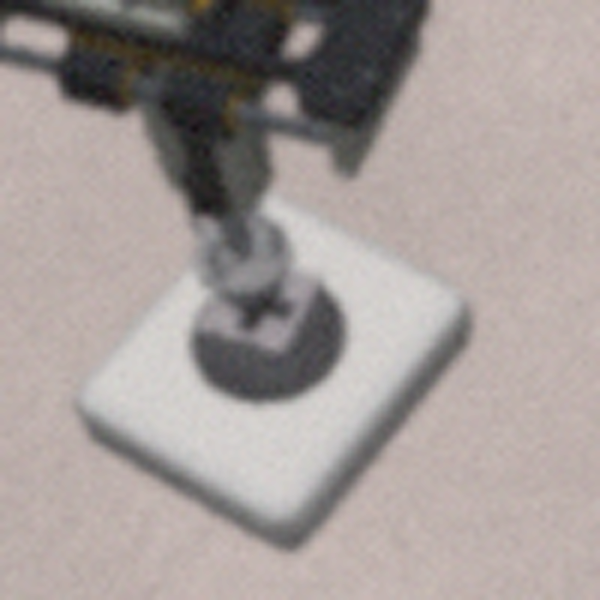

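The hub's near edge is level in the wrist view, so the yaw is aligned. The slot's centre is at about column 357 and the flange's at about 351. I'll quantify that offset.

```bash
python3 - <<'E'
from h import *;import pickle
d,S,s=pickle.load(open("w8.pkl","rb"))
g=cv2.cvtColor(d["frame"],cv2.COLOR_RGB2GRAY).astype(float)
def sub(line,lev):
    out=[]
    for i in range(len(line)-1):
        a,b=line[i]-lev,line[i+1]-lev
        if a*b<0: out.append(round(i+a/(a-b),2))
    return out
for r in (169,170,171,172): print("row",r,[x+225 for x in sub(g[r,225:295],100)])
for r in (174,175): print("slot",r,[x+245 for x in sub(g[r,245:270],60)])
for c in (240,245,270,275):print("col",c,[x+150 for x in sub(g[150:176,c],100)])
for r in range(176,206,4):print(r,g[r,225:290].astype(int).tolist())
print("flange col",g[168:185,257].astype(int).tolist())
E
```

```text
row 169 [np.float64(232.52), np.float64(284.39), np.float64(292.75)]
row 170 [np.float64(232.52), np.float64(284.34000000000003), np.float64(293.29)]
row 171 [np.float64(232.58), np.float64(284.37), np.float64(293.78)]
row 172 [np.float64(232.78), np.float64(252.95), np.float64(253.06), np.float64(284.36)]
slot 174 [np.float64(252.71), np.float64(264.2)]
slot 175 [np.float64(252.61), np.float64(264.26)]
col 240 []
col 245 [np.float64(167.05)]
col 270 []
col 275 [np.float64(150.78), np.float64(167.14)]
176 [57, 57, 60, 61, 59, 56, 53, 53, 109, 139, 134, 134, 134, 134, 136, 137, 137, 135, 135, 140, 135, 137, 139, 138, 137, 130, 120, 120, 35, 35, 56, 66, 71, 72, 58, 57, 42, 38, 39, 40, 124, 139, 134, 131, 131, 133, 133, 136, 134, 135, 136, 136, 135, 138, 140, 136, 138, 137, 134, 141, 48, 58, 56, 60, 56]
180 [60, 57, 55, 58, 55, 57, 56, 53, 101, 132, 135, 138, 137, 133, 138, 138, 121, 111, 99, 109, 126, 127, 130, 128, 126, 126, 128, 129, 130, 129, 118, 77, 67, 66, 95, 129, 129, 124, 126, 128, 128, 126, 126, 126, 126, 117, 93, 91, 115, 128, 138, 139, 139, 138, 137, 136, 135, 137, 131, 141
[... 1263 characters left out ...]
 58, 60, 61, 62]
200 [53, 58, 56, 52, 125, 123, 126, 129, 126, 124, 124, 125, 127, 126, 123, 126, 128, 126, 127, 127, 125, 126, 125, 116, 111, 108, 108, 74, 43, 44, 90, 106, 109, 106, 105, 72, 48, 64, 88, 108, 111, 110, 118, 128, 126, 128, 129, 128, 130, 128, 127, 128, 127, 128, 126, 128, 127, 127, 127, 128, 127, 96, 61, 59, 62]
204 [184, 145, 87, 115, 125, 122, 124, 126, 123, 124, 123, 127, 124, 123, 124, 125, 122, 124, 123, 123, 80, 13, 3, 7, 1, 13, 5, 10, 3, 9, 4, 7, 8, 8, 1, 11, 0, 5, 13, 3, 0, 4, 1, 1, 14, 107, 121, 122, 125, 123, 125, 123, 123, 124, 123, 124, 123, 121, 123, 123, 123, 122, 83, 64, 63]
flange col [136, 137, 139, 138, 127, 82, 8, 30, 71, 109, 127, 107, 67, 51, 54, 57, 53]
```

```bash
python3 - <<'E'
from h import *;import pickle
d,S,s=pickle.load(open("w8.pkl","rb"))
Rc,_=cv2.Rodrigues(d["rvec"]);C=-Rc.T@d["tvec"];print("cam",C, "cam-tcp",C-s["tool_pos"])
h=plane(d,[(258.4,167.1)],.075)[0];sl=plane(d,[(258.4,173.3)],.075)[0]
print("hub c from edge",h[:2]+[.0221,0],"from slot end",sl[:2]+[.0168,0])
for tz in (.1557,.157):
  for rr in(176.2,176.8):
    f=plane(d,[(257.35,rr)],tz-.0475)[0];print(tz,rr,"flange c",f[:2]+[.022,0])
  # chord rows using top-edge circle: fit circle
  px=[(236.7,184),(277.5,184),(243,180),(271.6,180),(229,196),(285.4,196),(233.4,188),(281,188),(230.9,192),(283.6,192)]
  W=plane(d,px,tz-.0455)[:,:2];A=np.c_[2*W,np.ones(len(W))];x=np.linalg.lstsq(A,(W**2).sum(1),rcond=None)[0];print("fit",x[:2],"r",np.sqrt(x[2]+x[0]**2+x[1]**2))
E
```

```text
cam [ 0.54044964 -0.1846309   0.32112049] cam-tcp [-0.06785046  0.00253285  0.16421838]
hub c from edge [ 0.60551506 -0.18402517] from slot end [ 0.60549311 -0.18407826]
0.1557 176.2 flange c [ 0.60632809 -0.18493948]
0.1557 176.8 flange c [ 0.60677439 -0.18494434]
fit [ 0.60594702 -0.18528305] r 0.021885533854682046
0.157 176.2 flange c [ 0.60606018 -0.1849376 ]
0.157 176.8 flange c [ 0.60650376 -0.18494243]
fit [ 0.60554333 -0.18527903] r 0.021750643241226955
```

Offset of the beater from the hub: about +0.3 mm in x and -1.0 mm in y. I'll correct it and go down into the socket.

Emit:
move_arm(
  series=[
    [0.004, 0.01, 0, 0, 0, 0, -1],
    [0.004, 0.01, 0.05, 0, 0, 0, -1],
    [0.004, 0.01, 0.1, 0, 0, 0, -1],
    [0.004, 0.01, 0.14, 0, 0, 0, -1],
    [0.004, 0.01, 0.18, 0, 0, 0, -1],
    [0.004, 0.01, 0.18, 0, 0, 0, -1],
  ],
  squeeze=50,
)

```text
t: 7.8
tool_pos: [0.6065, -0.186, 0.1375]
orientation: [-0.017, -3.14, -0.001]
force: [-0.2, 0.5, -1.2]
opening: 0.0135
```

No contact force with the stem about 11 mm below the rim, so it has entered the slot. Pressing home.

Emit:
move_arm(
  series=[
    [0, 0, 0.05, 0, 0, 0, -1],
    [0, 0, 0.1, 0, 0, 0, -1],
    [0, 0, 0.12, 0, 0, 0, -1],
    [0, 0, 0.12, 0, 0, 0, -1],
  ],
)

```text
t: 8.2
tool_pos: [0.6074, -0.1863, 0.1271]
orientation: [0.017, 3.141, -0.001]
force: [-2.2, 0.7, 5.4]
opening: 0.0139
```

Emit:
move_arm(
  series=[
    [0, 0, 0.02, 0, 0, 0, -1],
    [0, 0, 0.04, 0, 0, 0, -1],
    [0, 0, 0.04, 0, 0, 0, -1],
  ],
)

```text
t: 8.5
tool_pos: [0.6074, -0.1864, 0.1235]
orientation: [0.017, 3.14, -0.001]
force: [-2.7, 0.9, 7.5]
opening: 0.0138
```

```bash
python3 - <<'E'
from plant import *
from h import *
import pickle
d=read_camera("wrist");s=read_state();pickle.dump((d,s),open("w9.pkl","wb"))
cv2.imwrite("pics/w9.png",np.clip(cv2.resize(d["frame"][100:250,160:360,::-1],(800,600),interpolation=2)*1.5,0,255).astype('uint8'))
print(s["t"],s["tool_pos"],s["opening"],s["force"],s["orientation"])
E
```

```text
8.55 [ 0.60745084 -0.18642099  0.12367423] 0.014039737159016191 [-1.90437491  1.2139239   7.63524819] [ 1.74416858e-02  3.14031390e+00 -8.21830087e-04]
```

View pics/w9.png

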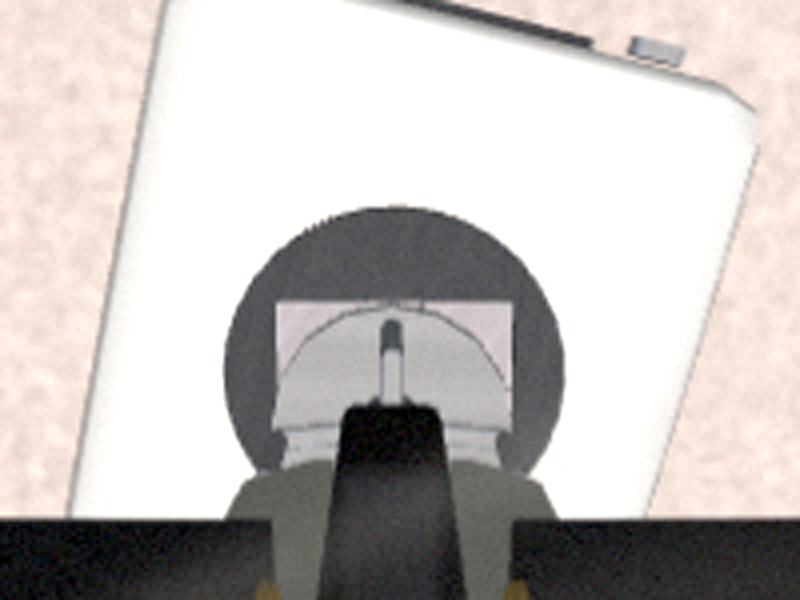

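The flange now covers the hub square (its arc peak is at about (393,305)) and looks almost seated. Force is 7.6 N and the spring still dominates. I'll press in small steps until the force climbs sharply.

Emit:
move_arm(
  series=[
    [0, 0, 0.01, 0, 0, 0, -1],
    [0, 0, 0.01, 0, 0, 0, -1],
  ],
)

```text
t: 8.75
tool_pos: [0.6075, -0.1864, 0.1227]
orientation: [0.017, 3.14, -0.001]
force: [-2.7, 0.6, 7.6]
opening: 0.0138
```

Emit:
move_arm(
  series=[
    [0, 0, 0.01, 0, 0, 0, -1],
    [0, 0, 0.01, 0, 0, 0, -1],
  ],
)

```text
t: 8.95
tool_pos: [0.6076, -0.1864, 0.1225]
orientation: [0.017, 3.14, -0.001]
force: [-4.8, 2.0, 11.8]
opening: 0.0137
```

Emit:
move_arm(
  series=[
    [0, 0, 0.01, 0, 0, 0, -1],
    [0, 0, 0.01, 0, 0, 0, -1],
  ],
)

```text
t: 9.15
tool_pos: [0.6077, -0.1865, 0.1225]
orientation: [0.017, 3.14, -0.001]
force: [-7.4, 3.0, 16.2]
opening: 0.0138
```

Emit:
move_arm(
  series=[
    [0, 0, 0.01, 0, 0, 0, -1],
    [0, 0, 0.01, 0, 0, 0, -1],
    [0, 0, 0.01, 0, 0, 0, -1],
  ],
)

```text
t: 9.45
tool_pos: [0.6078, -0.1865, 0.1225]
orientation: [0.017, 3.139, -0.002]
force: [-10.1, 3.5, 22.7]
opening: 0.014
```

TCP z has stopped at 0.1225, exactly the predicted seated height, while the force rises to 23 N. That means the flange is on the rim. One last look before handing in.

```bash
python3 - <<'E'
from plant import *
from h import *
S=read_camera("scene");d=read_camera("wrist");s=read_state()
a=cv2.resize(S["frame"][60:260,:,::-1],(800,312))
b=cv2.resize(S["frame"][140:215,150:240,::-1],(360,280),interpolation=2);c=cv2.resize(d["frame"][100:250,160:360,::-1],(440,280))
cv2.imwrite("pics/f.png",np.clip(np.vstack([a,np.hstack([b,c])])*1.5,0,255).astype('uint8'))
print(s["t"],s["tool_pos"],s["opening"],s["force"])
E
```

```text
9.55 [ 0.60780126 -0.18652385  0.12244299] 0.013439553924703659 [-9.10898316  3.58312757 21.54405452]
```

View pics/f.png

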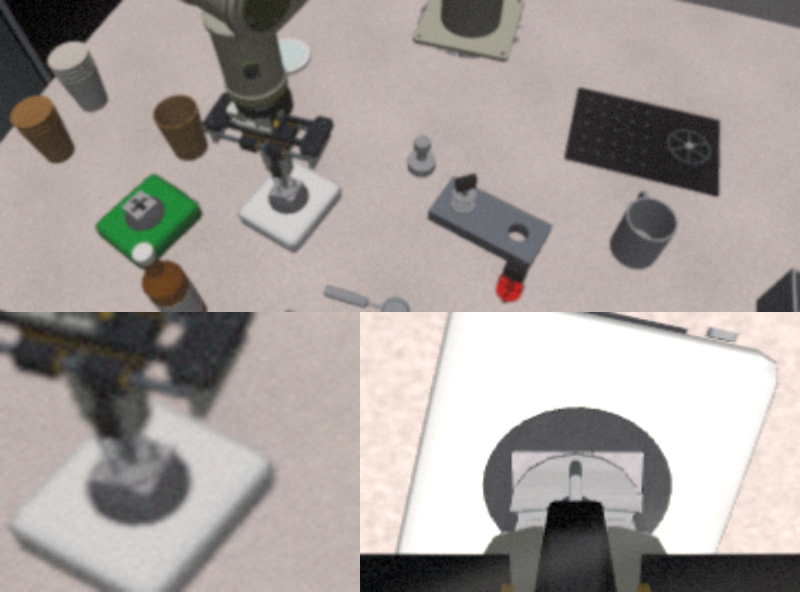

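The beater is seated in the white base's hub, and the spare and bystanders stand where they were. Handing in.

```bash
python3 -c "
from plant import *
close_job();s=read_state();print(s['t'],s['tool_pos'],s['force'],s['opening'])"
```

```text
the job is handed in; nothing more can be done
the job is handed in; nothing more can be done
```

I took the wire-loop beater out of the stand, lined it up with the white base's cross socket, and pressed it down onto the rim. I handed the job in at about 9.6 s with it still gripped and pressed; no verdict was reported.

**Seating:** At the last check the tool had stopped at z = 0.1224 m. I predicted 0.1225 m for the flange on the rim. The further push no longer moved it and only raised the force to about 22 N. Plunger travel was not measured directly; I judged it from that stop.

**Grip:** The opening was 13.4 mm on the 14 mm bar, with the squeeze set to 50 N.

**Surroundings:** In the last scene picture the spare, tamper, jug, cup, spoon and both decoys look undisturbed. The lids were not clearly visible behind the arm in that picture. The arm crossed well above everything on the counter.

**Disagreements:**
- Measured tool positions jittered by about 2 mm against the wrist camera. I lined up the last step from the hub and flange in the same picture, correcting about 1 mm.
- About 9–10 N of sideways force remained at the end, probably because that line-up was slightly off.

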